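Start the coffee timer

ROBOT

A 6-joint arm with a two-finger parallel gripper is mounted at the origin on a cart in front of the work surface, level with it; the furniture and walls round the work are solid. World frame = base frame: x ahead of the robot, y to its left, z up, the work surface at z = 0. Lengths are in m, angles in rad, forces in N, time in s.
With the tool pointing down it reaches from about 0.25 to 0.725 m from the base axis. Payload 4 kg.
Tool frame: the origin (TCP) lies midway between the tips of the shut fingers; the grasp point (between the pads) lies 19 mm behind it; z points along the fingers, y is the line along which they close (so a half turn about z gives the same grasp; the last joint's range is limited). The gripper opens to 85 mm and grips with 20 to 120 N. Pads are 22 mm wide; open, the fingers measure 114 mm over their backs; the gripper's body (76 mm by 85 mm) begins 54 mm behind the grasp point. The pads swing forward as they close: fully open they stand 13 mm farther back than shut.
Start: joints at [1.182, 0.241, 0.005, 1.335, 0, 1.571], TCP at [0.19, 0.463, 0.231] pointing down, gripper open.
Joint ranges: [-2.72, 2.72], [-1.05, 1.87], [-1.09, 1.28], [-1.99, 2.15], [-1.42, 1.44], [-3.14, 3.14]. Speed limits (rad/s): [2.79, 2.79, 3.14, 3.14, 3.14, 3.14].

INTERFACE

Orientations are given as a unit quaternion [x, y, z, w].
In Python, from workcell import get_obs, camera, job_done, silhouettes gives the robot as it stands. The module is installed in compiled form; this text tells all that it offers.
- The arm moves only by the tool drive_tool, never from a script. Its argument "increments" is a list of rows, each a list of 3 entries, a list of its own where there are three numbers: the shift along the world's x, y, z in mm, then the turn, a rotation vector about the world's x, y, z in degrees, then the opening, from 0 (shut) to 1 (fully open). A call has 1 to 8 rows; each row shifts and turns the commanded pose from where the row before left it; what a row does not reach is not made up. A row lasts 1/12 s, in which the tool goes at most 41.7 mm and 7.16 degrees, less where a joint would pass 70% of its speed; a pose out of reach is approached as far as the arm can. A call is refused whole if a number of a shift passes 41.7 or a number of a turn 7.16, either way. A call with a gripper value outside its range is refused whole. The fingers move at their own pace and stop on an object; the grip force is fixed at half the most. Time passes only in rows, so rows that do not move let the fingers close. It gives the time, the measured TCP pose, the force, the opening and the grip force at its end, in the units of the state.
- get_obs(): the state, without advancing time (a new reading comes with each control period).
- camera(name): name is "scene" or "top" or "wrist"; returns a dict with "image" (480x640x3 uint8, red, green, blue), "K" (3x3 intrinsics, pixels), "view" (4x4, takes a point from world to camera coordinates). Camera axes: x right, y down, z forward; pixel columns grow to the right and rows downward; lengths in m; the calibration is good to about 2 mm. A picture is of the moment at which its call begins. There is no depth.
- job_done(): hands the job in; it is judged then, once.
Trained networks look in a picture, given as the dict that the camera call returned (one of the last four; its "shot" number tells which), for a name from the list of things; names that differ only in an ending like _2 or _b are one class to them, and where a whole thing is asked for, a point or a joint stands for the part that bears it (a point fixed in the world has none). Each returns a list of dicts, best first, with "conf" (0 to 1); they miss things now and then, are a little off and sometimes report something else, mostly with a low value. They report only what shows in the picture. A call takes as long as a camera call. They do not tell look-alikes from the thing itself.
- silhouettes(query, picture): "region" (480x640 bool, what is visible of it) and "bbox" ([left, top, right, bottom] in pixels, round what is visible of it).
The state is a dict: "clock": time; "joint_pos": joint angles; "joint_vel": joint speeds; "tau": joint torques, N m; "eef_pos": TCP position; "tool_rot": TCP orientation; "ft_force": force on the tool from outside, world axes, zero at the start; "ft_torque": the same for the moment, N m; "grip_width": finger opening in m; "grasp_force": force on a finger pad.
Only numpy, scipy, OpenCV 4.12 (cv2) and the standard library are available. Lean on these libraries where they do the work, as an engineer would, in place of code of your own. Each camera call takes 0.05 s, during which the arm holds its last target. There are 200 camera calls.

TASK

The six-sided flip timer runs for whichever of its coloured flats faces up: roll it over until its red flat faces up and set it squarely down in the trough of its black charging dock, either way round, red still up. Let go of it, then press the dock's orange start button all the way down and release it. Do not press the button before the timer is in place, and leave the cup, bowl, spoon, sugar jar and pods where they are.

Things in the scene. Friction and masses are not known exactly. Their poses are not given: they have to be found in the camera images.
- timer: Grey six-sided prism, 62 mm long, 60 mm across flats, 69 mm across corners, 0.14 to 0.28 kg, loose, lying on a flat on the worktop. Origin at its middle (30 mm above what it lies on); x along the prism's axis, z straight out of the red flat. Its ends are flat and parallel: black disc on the +x end, white disc on the -x end. It starts white up; 120 degrees about its own -x axis brings red up.
- red_flat (a point): Middle of the timer's red flat, on its surface; axes as the timer's. Each flat (62 x 34.6 mm) has a coloured panel with dots; in steps of 60 degrees by the right-hand rule about the timer's +x from z they are red (1 dot), yellow (2), green (3), blue (4), white (5), black (6).
- dock: Black charging dock, does not move. Origin on the worktop under the trough's middle. Plate 10 mm thick, 52 mm along x, y from -105 to +45 mm. Trough along x: flat floor 10 mm above the worktop, 37.6 mm wide, between grey rails 40 mm long that lean out 30 degrees and rise to about 23 mm above the worktop. The timer has 1.5 mm to spare each side; its ends overhang the rails by 11 mm.
- seat (a point): Where the timer's middle is when it lies in the trough: 40 mm above the worktop on the dock's middle; same axes as the dock (x along the trough, z up).
- start (a joint): Travel of the orange start button, m: 0 released, 0.006 fully down. Sprung, about 5 N when fully down; it comes up again by itself.
- start_top (a point): Middle of the top of the orange button (28 mm diameter), on the dock 78 mm from the middle of the trough toward the dock's -y, 32 mm above the worktop. It is pressed straight down.
- cup: Bystander: small cream stoneware cup with a handle, 62x91x56 mm; origin at its foot, z up.
- bowl: Bystander: white bowl, 120 mm wide, 54 mm high; origin at its foot, z up.
- spoon: Bystander: steel teaspoon 130 mm long lying flat; origin at its underside.
- sugar: Bystander: glass sugar jar, 68 mm wide, 104 mm high; origin at its foot, z up.
- pod_a: Bystander: white coffee pod, 37 mm wide, 26 mm high; origin at its foot.
- pod_b: Bystander: a second white coffee pod, like the first.
Mind the look-alikes: they are no part of the job. There is more than one size of the dock; the one meant has the size given above.

How it is judged:
By the outcome, as a careful person would: the job done as asked, in the order asked, and still so for the second after the job is handed in, with the robot touching nothing.
It also fails if it takes over 56 s, if anything falls off the work surface, if the arm or the gripper's body presses on something with over 40 N, if the wrist force passes 120 N, or if a joint passes its speed limit or range.

## Working session

There is one attempt and no reset: what is moved stays moved. The work goes in short steps, Python scripts to look and compute and a tool call to move; the robot and the scene stay as the last step left them, time stands still between calls to the robot, and variables do not carry over. Pictures are saved under pics/ and viewed, at most 14 in all, crops included, and the job is handed in when it is done.

Besides the shell and the picture viewer there is one more tool, called after ">>>" as name(argument=value, ...) on one line, values as JSON. drive_tool: Moves the arm, as the interface text tells. Its arguments: {"type":"object","properties":{"increments":{"type":"array"}},"required":["increments"]}

```bash
mkdir -p pics
cat > h.py <<'E'
import numpy as np, cv2
from workcell import get_obs, camera, job_done, silhouettes
def save(n,im): cv2.imwrite('pics/'+n+'.png', im[:,:,::-1])
def ray(c,u,v,z):
    V=np.array(c['view']);R=V[:3,:3];t=V[:3,3];o=-R.T@t
    d=R.T@np.linalg.inv(np.array(c['K']))@np.array([u,v,1.]);return o+d*(z-o[2])/d[2]
def proj(c,p):
    V=np.array(c['view']);q=np.array(c['K'])@(V[:3,:3]@np.array(p)+V[:3,3]);return q[:2]/q[2]
E
python3 - <<'E'
from h import *
for n in ['top','scene']:
    c=camera(n); save(n+'0',c['image'])
    V=np.array(c['view']);print(n,'cam at',(-V[:3,:3].T@V[:3,3]).round(3),np.array(c['K'])[0,0])
    for q in ['timer','dock','start','cup','bowl','spoon','sugar','pod_a']:
        for s in silhouettes(q,c)[:3]:
            m=cv2.moments(s['region'].astype(np.uint8)); u,v=m['m10']/m['m00'],m['m01']/m['m00']
            print(q,round(s['conf'],2),np.round(s['bbox']),ray(c,u,v,0.03 if q!='dock' else .01).round(3))
E
```

```text
top cam at [0.459 0.046 1.433] 550.1191956717059
timer 0.91 [258. 225. 292. 251.] [0.554 0.186 0.03 ]
dock 0.9 [214. 310. 294. 345.] [0.332 0.248 0.01 ]
dock 0.72 [380. 237. 438. 257.] [ 0.527 -0.159  0.01 ]
start 0.65 [420. 242. 433. 252.] [ 0.525 -0.206  0.03 ]
start 0.63 [270. 325. 287. 341.] [0.324 0.184 0.03 ]
start 0.55 [256. 218. 291. 253.] [0.555 0.186 0.03 ]
cup 0.66 [303. 165. 330. 193.] [0.704 0.085 0.03 ]
bowl 0.94 [191. 176. 234. 226.] [0.656 0.342 0.03 ]
spoon 0.55 [319. 297. 365. 309.] [0.389 0.032 0.03 ]
sugar 0.76 [344. 148. 369. 175.] [ 0.744 -0.031  0.03 ]
sugar 0.44 [420. 241. 433. 254.] [ 0.525 -0.205  0.03 ]
pod_a 0.72 [377. 194. 392. 208.] [ 0.65 -0.1   0.03]
pod_a 0.68 [405. 190. 421. 200.] [ 0.66 -0.17  0.03]
pod_a 0.67 [318. 296. 364. 308.] [0.388 0.04  0.03 ]
scene cam at [-0.136 -0.271  0.745] 520.2001064181062
timer 0.61 [239. 194. 275. 239.] [0.549 0.186 0.03 ]
dock 0.76 [121. 253. 224. 322.] [0.325 0.241 0.01 ]
dock 0.66 [370. 260. 456. 313.] [ 0.519 -0.162  0.01 ]
start 0.52 [436. 279. 445. 296.] [ 0.517 -0.208  0.03 ]
start 0.23 [266. 298. 331. 310.] [0.366 0.028 0.03 ]
cup 0.56 [318. 173. 361. 209.] [0.701 0.081 0.03 ]
bowl 0.62 [193. 147. 252. 190.] [0.661 0.346 0.03 ]
bowl 0.48 [371. 265. 455. 314.] [ 0.501 -0.167  0.03 ]
spoon 0.58 [263. 296. 330. 316.] [0.368 0.022 0.03 ]
sugar 0.84 [374. 159. 407. 215.] [ 0.764 -0.022  0.03 ]
pod_a 0.71 [399. 228. 414. 242.] [ 0.623 -0.109  0.03 ]
pod_a 0.51 [433. 284. 448. 294.] [ 0.517 -0.208  0.03 ]
```

Run:
```python
from h import *
a=cv2.imread('pics/top0.png')[140:360,180:450];cv2.imwrite('pics/t1.png',cv2.resize(a,(736,600),interpolation=cv2.INTER_CUBIC))
```

```text
(no output)
```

View pics/t1.png

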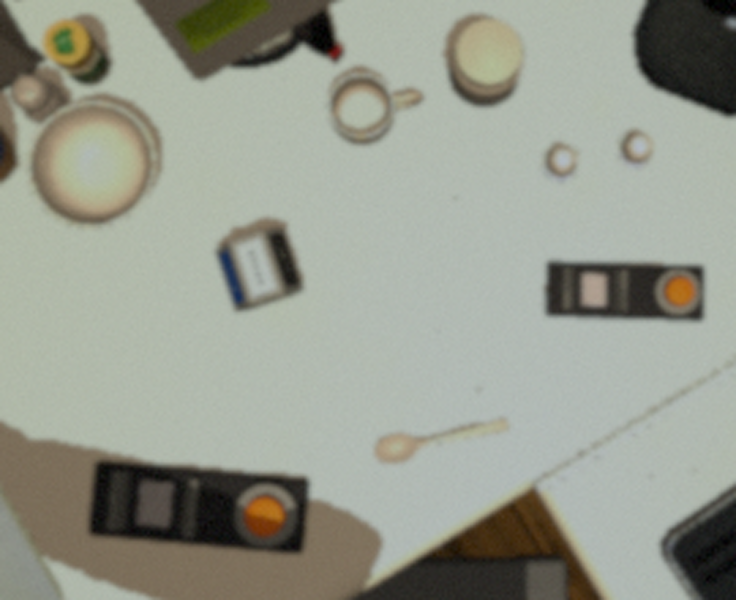

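View pics/scene0.png

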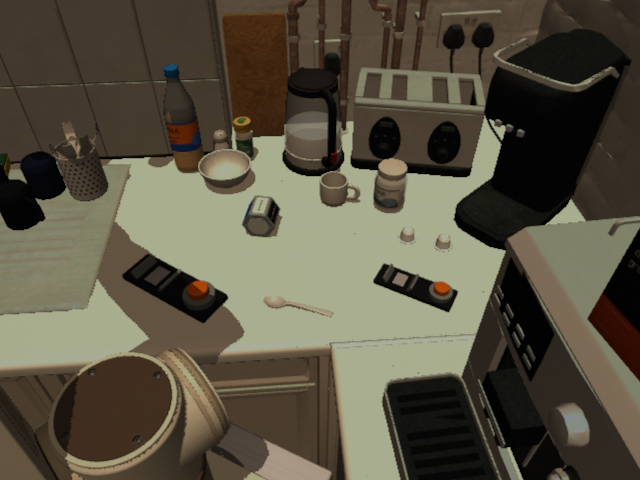

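The top view shows two docks. The left one is about 207 mm long and the right one (bbox 380–438) about 150 x 52 mm, so the right one is the target, with its button toward world -y. The timer is white up with blue toward +y and black toward -y, so its +x axis points roughly along world +x. I'll go closer to refine this.

Run:
```python
from h import *
from scipy.spatial.transform import Rotation as R
o=get_obs();print(o['clock'],o['eef_pos'],R.from_quat(o['tool_rot']).as_matrix().round(3).tolist(),o['grip_width'])
c=camera('top')
for q,k in [('timer',0),('dock',0),('dock',1)]:
    s=silhouettes(q,c)[k]; p=np.argwhere(s['region'])[:,::-1]
    w=np.array([ray(c,u,v,.04 if q=='timer' else .01)[:2] for u,v in p],np.float32)
    print(q,cv2.minAreaRect(w*1000))
```

```text
0.9 [0.18954539 0.46267348 0.23132813] [[-0.925, 0.379, 0.0], [0.379, 0.925, 0.0], [-0.0, 0.0, -1.0]] 0.08576496938837157
timer ((555.2662353515625, 186.06182861328125), (67.74528503417969, 68.2288589477539), 17.38081932067871)
dock ((331.95977783203125, 247.81048583984375), (206.0818634033203, 73.45340728759766), 83.15603637695312)
dock ((527.703857421875, -160.09121704101562), (151.03114318847656, 55.453765869140625), 86.95854187011719)
```

>>> drive_tool(increments=[[[23, -17, 0], [0, 0, -3], 1], [[23, -17, 0], [0, 0, -3], 1], [[23, -17, 0], [0, 0, -3], 1], [[23, -17, 0], [0, 0, -3], 1], [[23, -17, 0], [0, 0, -3], 1], [[23, -17, 0], [0, 0, -3], 1], [[23, -17, 0], [0, 0, -3], 1], [[23, -17, 0], [0, 0, -3], 1]])

```text
clock: 1.77
eef_pos: [0.3745, 0.3257, 0.2314]
tool_rot: [0.394, 0.919, 0.0, 0.0]
ft_force: [-0.2, 0.4, -0.4]
grip_width: 0.0855
grasp_force: 0.0
```

>>> drive_tool(increments=[[[23, -17, 0], [0, 0, -3], 1], [[23, -17, 0], [0, 0, -3], 1], [[23, -17, 0], [0, 0, -3], 1], [[23, -17, 0], [0, 0, -3], 1], [[20, -17, 0], [0, 0, -3], 1], [[20, -17, 0], [0, 0, -3], 1], [[20, -17, 0], [0, 0, -3], 1], [[0, -17, 0], [0, 0, -3], 1]])

```text
clock: 2.43
eef_pos: [0.5287, 0.1895, 0.2306]
tool_rot: [0.577, 0.817, 0.001, 0.001]
ft_force: [0.1, -0.6, 1.0]
grip_width: 0.0852
grasp_force: 0.0
```

Run:
```python
from h import *
from scipy.spatial.transform import Rotation as R
o=get_obs();print(o['clock'],o['eef_pos'],R.from_quat(o['tool_rot']).as_matrix().round(3).tolist(),o['joint_pos'])
c=camera('wrist');save('w1',c['image']);V=np.array(c['view']);print((-V[:3,:3].T@V[:3,3]).round(3))
for s in silhouettes('timer',c)[:2]:
    p=np.argwhere(s['region'])[:,::-1]
    w=np.array([ray(c,u,v,.03)[:2] for u,v in p],np.float32)
    print(s['conf'],s['bbox'],cv2.minAreaRect(w*1000))
```

```text
2.4333 [0.5287406  0.18953412 0.23061789] [[-0.333, 0.943, 0.002], [0.943, 0.333, -0.0], [-0.001, 0.002, -1.0]] [ 3.44515565e-01  3.63080704e-01  1.72407569e-01  1.37848455e+00
 -5.94092576e-04  1.57535847e+00]
[0.505 0.255 0.374]
0.72 [300.6, 186.4, 380.4, 257.5] ((554.1610717773438, 185.98098754882812), (68.76081085205078, 68.5402603149414), 17.40878677368164)
```

View pics/w1.png

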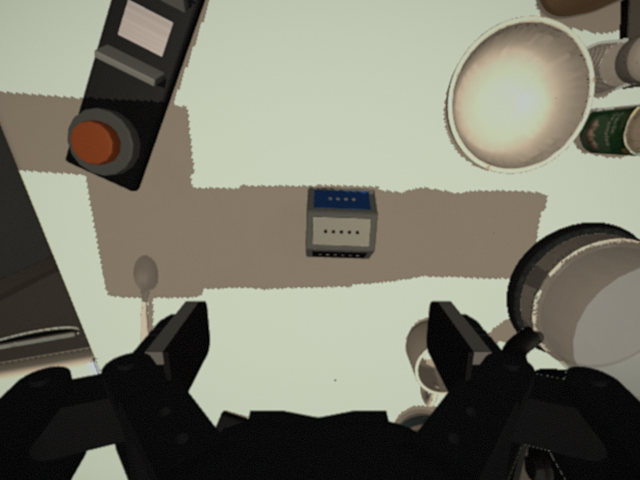

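The wrist view shows the timer white up (5 dots), with the blue flat at the top of the picture (+y) and its axis along the picture's rows. The white panel centre is about (342, 233).

Run:
```python
from h import *
c=camera('wrist');im=c['image'].astype(int)
s=silhouettes('timer',c)[0]['region']
b=cv2.erode(s.astype(np.uint8),np.ones((3,3)))
v=im.min(2); roi=np.zeros_like(v,bool); roi[210:258,300:382]=1
m=((v>140)&roi&(b>0)).astype(np.uint8)
n,l,st,ce=cv2.connectedComponentsWithStats(m)
print(st,ce)
k=1+np.argmax(st[1:,4]); p=np.argwhere(l==k)[:,::-1]
w=np.array([ray(c,x,y,.06)[:2] for x,y in p],np.float32);print(cv2.minAreaRect(w*1000))
blue=(im[:,:,2]-im[:,:,0]>50)&roi|((im[:,:,2]-im[:,:,0]>50)&s)
p=np.argwhere(blue)[:,::-1]; w=np.array([ray(c,x,y,.045)[:2] for x,y in p],np.float32);print(cv2.minAreaRect(w*1000),w.mean(0))
```

```text
[[     0      0    640    480 307200]] [[319.5 239.5]]Traceback (most recent call last):
  File "<stdin>", line 9, in <module>
    return _wrapfunc(a, 'argmax', axis=axis, out=out, **kwds)
    return bound(*args, **kwds)
ValueError: attempt to get argmax of an empty sequence
```

Run:
```python
from h import *
c=camera('wrist');im=c['image'].astype(int)
s=silhouettes('timer',c)[0]['region']
v=im.min(2);print(im[216:256:3,330].tolist())
t=cv2.threshold(v[s].astype(np.uint8).reshape(-1,1),0,255,cv2.THRESH_OTSU)[0]
t=max(t,np.percentile(v[s],70)*.9);m=(cv2.morphologyEx(((v>t)&s).astype(np.uint8),cv2.MORPH_OPEN,np.ones((5,5))))
n,l,st,ce=cv2.connectedComponentsWithStats(m);print(t,st)
k=1+np.argmax(st[1:,4]); p=np.argwhere(l==k)[:,::-1]
w=np.array([ray(c,x,y,.06)[:2] for x,y in p],np.float32);print(cv2.minAreaRect(w*1000))
```

```text
[[81, 78, 70], [93, 89, 78], [135, 129, 110], [134, 126, 109], [136, 128, 111], [128, 121, 104], [97, 92, 79], [134, 127, 107], [134, 127, 109], [133, 126, 108], [132, 125, 108], [82, 80, 71], [62, 60, 53], [28, 25, 23]]
149.4 [[     0      0    640    480 300051]
 [   529     20     12      5     60]
 [   513     22      8      6     42]
 [   463     57     94     98   7047]]
((640.0023193359375, 327.83416748046875), (72.98653411865234, 72.64906311035156), 47.386619567871094)
```

Run:
```python
from h import *
c=camera('wrist');im=c['image'].astype(int)
m=np.zeros((480,640),np.uint8);m[214:252,310:374]=(im.min(2)>98)[214:252,310:374]
n,l,st,ce=cv2.connectedComponentsWithStats(m);print(st,ce)
k=1+np.argmax(st[1:,4]); p=np.argwhere(l==k)[:,::-1]
w=np.array([ray(c,x,y,.06)[:2] for x,y in p],np.float32);print(cv2.minAreaRect(w*1000))
```

```text
[[     0      0    640    480 305807]
 [   316    220     57     29   1393]] [[319.38725732 239.52363092]
 [344.25053841 234.31227566]]
((552.1505126953125, 185.2607421875), (49.63064956665039, 24.490995407104492), 17.44099235534668)
```

>>> drive_tool(increments=[[[5, -7, -14], [0, 0, -2], 1], [[5, -7, -14], [5.73, 1.79, 0], 1], [[5, -7, -14], [5.73, 1.79, 0], 1], [[5, -7, -14], [5.73, 1.79, 0], 1], [[5, -7, -14], [5.73, 1.79, 0], 1], [[5, -7, -14], [5.73, 1.79, 0], 1], [[5, -7, -14], [5.73, 1.79, 0], 1], [[5, -7, -14], [5.73, 1.79, 0], 1]])

```text
clock: 3.45
eef_pos: [0.5664, 0.1351, 0.12]
tool_rot: [0.549, 0.754, 0.216, -0.289]
ft_force: [0.5, 0.9, 0.5]
grip_width: 0.0854
grasp_force: 0.0
```

>>> drive_tool(increments=[[[0, 0, -10], [5.73, 1.79, 0], 1], [[0, 0, -20], [0, 0, 0], 1], [[0, 0, 0], [0, 0, 0], 1], [[0, 0, 0], [0, 0, 0], 1]])

```text
clock: 3.78
eef_pos: [0.5648, 0.1354, 0.0883]
tool_rot: [0.539, 0.737, 0.241, -0.328]
ft_force: [-0.3, 0.6, 0.0]
grip_width: 0.0854
grasp_force: 0.0
```

Run:
```python
from h import *
from scipy.spatial.transform import Rotation as R
o=get_obs();print(o['clock'],o['eef_pos'],R.from_quat(o['tool_rot']).as_matrix().round(3).tolist(),o['joint_pos'])
c=camera('wrist');save('w2',c['image']);print(proj(c,[.5535,.1855,.06]))
```

```text
3.7833 [0.56477675 0.1354287  0.08831808] [[-0.204, 0.953, -0.224], [0.636, 0.303, 0.71], [0.744, 0.002, -0.668]] [-0.12570816  0.78438494  0.20689522  1.42965739  0.74233993  0.96387009]
[325.54316907 240.43126403]
```

View pics/w2.png

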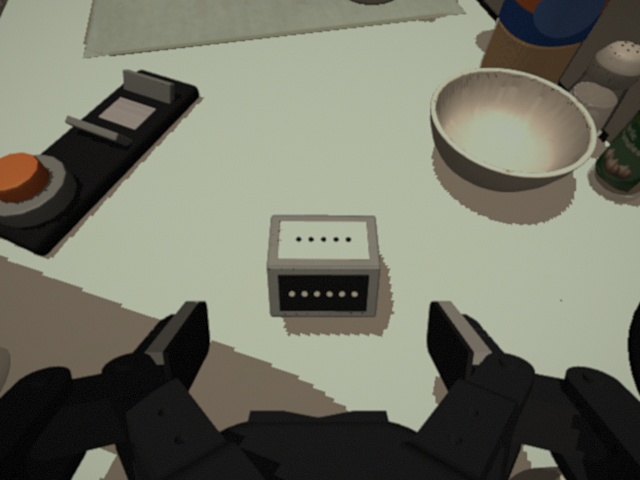

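The timer's white top is at (324, 240), as predicted (325.5, 240), between the fingers. The tilt is reachable, so I'm moving in to grasp.

>>> drive_tool(increments=[[[-2, 8, -15], [0, 0, 0], 1], [[-4, 15, -15], [0, 0, 0], 1], [[-4, 15, -15], [0, 0, 0], 1], [[-4, 15, -15], [0, 0, 0], 1], [[-4, 15, -14], [0, 0, 0], 1], [[0, 0, 0], [0, 0, 0], 1], [[0, 0, 0], [0, 0, 0], 1]])

```text
clock: 4.42
eef_pos: [0.5474, 0.2045, 0.0174]
tool_rot: [0.537, 0.739, 0.242, -0.327]
ft_force: [-0.3, -0.9, 0.0]
grip_width: 0.0855
grasp_force: 0.0
```

>>> drive_tool(increments=[[[0, 0, 0], [0, 0, 0], 0], [[0, 0, 0], [0, 0, 0], 0], [[0, 0, 0], [0, 0, 0], 0], [[0, 0, 0], [0, 0, 0], 0], [[0, 0, 0], [0, 0, 0], 0], [[0, 0, 0], [0, 0, 0], 0]])

```text
clock: 4.92
eef_pos: [0.549, 0.2023, 0.0176]
tool_rot: [0.539, 0.737, 0.244, -0.326]
ft_force: [-0.6, -0.3, 6.0]
grip_width: 0.0612
grasp_force: 62.7
```

>>> drive_tool(increments=[[[0, 0, 20], [0, 0, 0], 0], [[0, 0, 30], [0, 0, 0], 0], [[0, -2, 0], [-5.73, -1.79, 0], 0], [[0, -2, 0], [-5.73, -1.79, 0], 0], [[1, -2, 0], [-5.73, -1.79, 0], 0], [[1, -2, 0], [-5.73, -1.79, 0], 0], [[1, -2, 0], [-5.73, -1.79, 0], 0], [[1, -2, 0], [-5.73, -1.79, 0], 0]])

```text
clock: 5.58
eef_pos: [0.5526, 0.1895, 0.0667]
tool_rot: [0.587, 0.803, 0.062, -0.081]
ft_force: [0.1, 0.7, -2.7]
grip_width: 0.0614
grasp_force: 62.6
```

>>> drive_tool(increments=[[[1, -2, 0], [-5.73, -1.79, 0], 0], [[0, -2, 0], [-5.73, -1.79, 0], 0], [[0, -2, 0], [-5.73, -1.79, 0], 0], [[0, -1, 0], [-5.73, -1.79, 0], 0], [[0, 0, -15], [0, 0, 0], 0], [[0, 0, -15], [0, 0, 0], 0], [[0, 0, -15], [0, 0, 0], 0], [[0, 0, 0], [0, 0, 0], 0]])

```text
clock: 6.25
eef_pos: [0.5501, 0.1825, 0.0172]
tool_rot: [0.586, 0.803, -0.065, 0.082]
ft_force: [-0.6, -0.9, -2.9]
grip_width: 0.0612
grasp_force: 62.9
```

Run:
```python
from h import *
from scipy.spatial.transform import Rotation as R
o=get_obs();print(o['clock'],o['eef_pos'],R.from_quat(o['tool_rot']).as_matrix().round(3).tolist(),o['joint_pos'])
c=camera('wrist');save('w3',c['image'])
```

```text
6.25 [0.55009223 0.18252707 0.01724676] [[-0.299, 0.953, 0.056], [0.931, 0.304, -0.2], [-0.208, -0.008, -0.978]] [ 0.42827954  0.59308336 -0.06901104  0.94162994 -0.20712952  1.69279116]
```

View pics/w3.png

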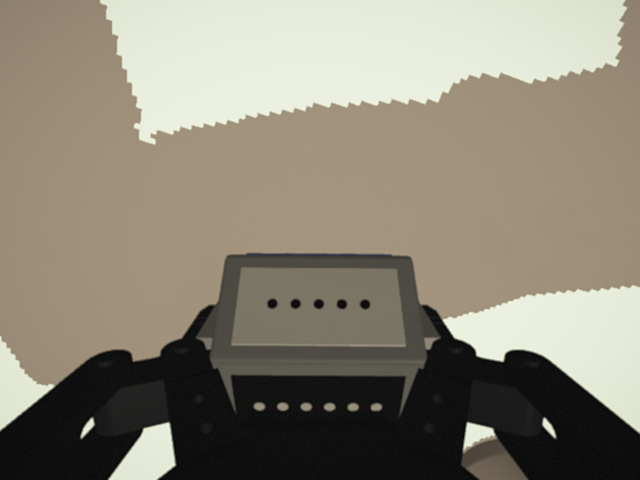

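The timer turned with the gripper: black is now toward the gripper side and white toward +y. I'm lowering to contact and letting go.

>>> drive_tool(increments=[[[0, 0, -5], [0, 0, 0], 0], [[0, 0, -2], [0, 0, 0], 0], [[0, 0, 0], [0, 0, 0], 0]])

```text
clock: 6.55
eef_pos: [0.5529, 0.1834, 0.0136]
tool_rot: [0.587, 0.803, -0.062, 0.084]
ft_force: [0.2, -0.2, -1.7]
grip_width: 0.0614
grasp_force: 62.9
```

>>> drive_tool(increments=[[[0, 0, -2], [0, 0, 0], 0], [[0, 0, 0], [0, 0, 0], 0], [[0, 0, 0], [0, 0, 0], 0]])

```text
clock: 6.8
eef_pos: [0.5527, 0.1837, 0.0116]
tool_rot: [0.587, 0.803, -0.062, 0.084]
ft_force: [0.6, 0.6, -2.3]
grip_width: 0.0614
grasp_force: 62.9
```

>>> drive_tool(increments=[[[0, 0, -2], [0, 0, 0], 0], [[0, 0, -1], [0, 0, 0], 0], [[0, 0, 0], [0, 0, 0], 0]])

```text
clock: 7.05
eef_pos: [0.553, 0.1839, 0.0098]
tool_rot: [0.586, 0.803, -0.062, 0.085]
ft_force: [-1.9, -1.0, 5.2]
grip_width: 0.0615
grasp_force: 63.4
```

>>> drive_tool(increments=[[[0, 0, 0], [0, 0, 0], 1], [[0, 0, 0], [0, 0, 0], 1], [[0, 0, 0], [0, 0, 0], 1], [[0, 0, 0], [0, 0, 0], 1], [[-1, 4, 20], [0, 0, 0], 1], [[-2, 8, 40], [0, 0, 0], 1], [[-2, 8, 40], [0, 0, 0], 1], [[0, 0, 10], [0, 0, 0], 1]])

```text
clock: 7.72
eef_pos: [0.5507, 0.2064, 0.1248]
tool_rot: [0.586, 0.803, -0.058, 0.087]
ft_force: [1.6, 0.1, 1.6]
grip_width: 0.0857
grasp_force: 0.0
```

>>> drive_tool(increments=[[[2, -8, 0], [5.73, 1.79, 0], 1], [[2, -8, 0], [5.73, 1.79, 0], 1], [[2, -8, 0], [5.73, 1.79, 0], 1], [[2, -8, 0], [5.73, 1.79, 0], 1], [[2, -8, 0], [5.73, 1.79, 0], 1], [[2, -8, 0], [5.73, 1.79, 0], 1], [[2, -8, -5], [5.73, 1.79, 0], 1], [[2, -8, -5], [5.73, 1.79, 0], 1]])

```text
clock: 8.38
eef_pos: [0.5649, 0.1388, 0.1096]
tool_rot: [0.56, 0.768, 0.187, -0.248]
ft_force: [-0.1, -0.1, -0.2]
grip_width: 0.0858
grasp_force: 0.0
```

>>> drive_tool(increments=[[[2, -4, -15], [5.73, 1.79, 0], 1], [[0, 0, -15], [5.73, 1.79, 0], 1], [[0, 0, 0], [0, 0, 0], 1], [[0, 0, 0], [0, 0, 0], 1]])

```text
clock: 8.72
eef_pos: [0.5638, 0.1346, 0.0737]
tool_rot: [0.541, 0.736, 0.24, -0.33]
ft_force: [0.5, -0.4, 0.6]
grip_width: 0.0855
grasp_force: 0.0
```

Run:
```python
from h import *
from scipy.spatial.transform import Rotation as R
o=get_obs();print(o['clock'],o['eef_pos'],R.from_quat(o['tool_rot']).as_matrix().round(3).tolist(),o['joint_pos'])
c=camera('wrist');save('w4',c['image']);print(proj(c,[.5535,.1855,.06]))
```

```text
8.7167 [0.56384499 0.13456969 0.07374336] [[-0.197, 0.954, -0.226], [0.637, 0.3, 0.71], [0.745, -0.004, -0.667]] [-0.12715093  0.80144941  0.1967074   1.40642418  0.74150621  0.96710219]
[328.06637521 225.04270896]
```

View pics/w4.png

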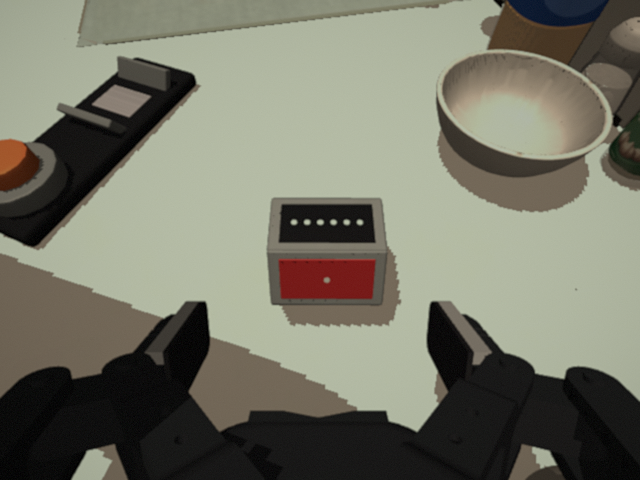

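The timer is black up with red on the near side, as planned; its top centre is at (327, 222), about 2 mm toward +y of prediction. I'm regrasping and turning another 60°.

>>> drive_tool(increments=[[[-3, 14, -12], [0, 0, 0], 1], [[-3, 14, -12], [0, 0, 0], 1], [[-3, 14, -12], [0, 0, 0], 1], [[-3, 14, -11], [0, 0, 0], 1], [[-3, 14, -10], [0, 0, 0], 1], [[0, 0, 0], [0, 0, 0], 1], [[0, 0, 0], [0, 0, 0], 1], [[0, 0, 0], [0, 0, 0], 0]])

```text
clock: 9.43
eef_pos: [0.5521, 0.2063, 0.0247]
tool_rot: [0.537, 0.739, 0.243, -0.325]
ft_force: [0.3, -0.6, 0.2]
grip_width: 0.0758
grasp_force: 0.0
```

>>> drive_tool(increments=[[[0, 0, 0], [0, 0, 0], 0], [[0, 0, 0], [0, 0, 0], 0], [[0, 0, 0], [0, 0, 0], 0], [[0, 0, 0], [0, 0, 0], 0], [[0, 0, 0], [0, 0, 0], 0]])

```text
clock: 9.85
eef_pos: [0.5519, 0.2054, 0.0239]
tool_rot: [0.539, 0.737, 0.244, -0.327]
ft_force: [-0.5, -0.5, 7.4]
grip_width: 0.0611
grasp_force: 65.0
```

Run:
```python
from h import *
a=cv2.imread('pics/w4.png')[40:260,0:210];cv2.imwrite('pics/w4c.png',cv2.resize(a,None,fx=2.7,fy=2.7,interpolation=cv2.INTER_CUBIC))
for i in range(3):
  c=camera('top')
  for s in silhouettes('dock',c):
    p=np.argwhere(s['region'])[:,::-1]
    w=np.array([ray(c,u,v,.01)[:2] for u,v in p],np.float32);r=cv2.minAreaRect(w*1000)
    if r[0][1]<0: print(r)
# colour features in top
im=c['image'].astype(int)
b=(im[:,:,0]-im[:,:,2]>70); b[:, :400]=0;b[:235]=0;b[265:]=0
p=np.argwhere(b).mean(0);print('button',ray(c,p[1],p[0],.032))
sub=im[230:265,370:450]
d=(sub.max(2)<70);p=np.argwhere(d)[:,::-1]+[370,230];w=np.array([ray(c,u,v,.01)[:2] for u,v in p],np.float32);print(cv2.minAreaRect(w*1000))
```

```text
((528.3087158203125, -174.56365966796875), (116.48233032226562, 54.431602478027344), 88.7544937133789)
((527.0103759765625, -174.5435333251953), (116.4663314819336, 51.834346771240234), 88.7548599243164)
((526.9833984375, -175.80030822753906), (119.01251220703125, 51.83391189575195), 88.75505828857422)
button [ 0.52431309 -0.20790789  0.032     ]
((526.1138916015625, -173.06765747070312), (114.71720886230469, 46.719757080078125), 86.97335815429688)
```

View pics/w4c.png

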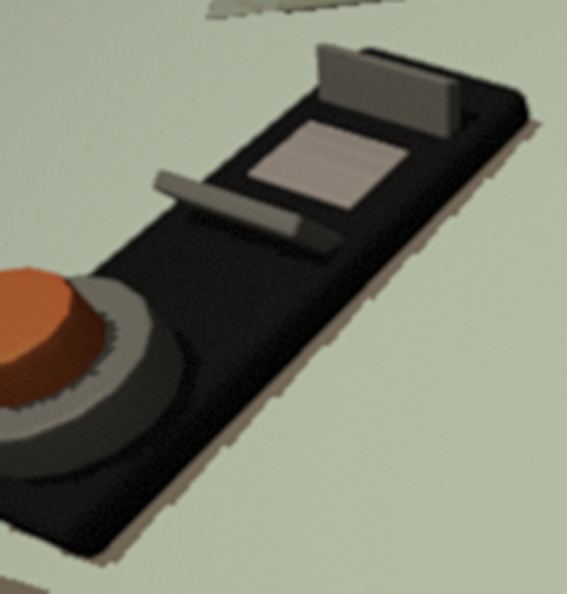

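The crop shows the dock's light pad between the two rails and the button at the -y end. I'm lifting and measuring the pad from this side before carrying on.

>>> drive_tool(increments=[[[0, -10, 20], [0, 0, 0], 0], [[0, -30, 40], [0, 0, 0], 0], [[0, -30, 20], [0, 0, 0], 0], [[0, 0, 0], [0, 0, 0], 0], [[0, 0, 0], [0, 0, 0], 0]])

```text
clock: 10.57
eef_pos: [0.5527, 0.138, 0.0961]
tool_rot: [0.54, 0.738, 0.244, -0.324]
ft_force: [0.6, 0.4, -2.4]
grip_width: 0.0611
grasp_force: 66.1
```

Run:
```python
from h import *
c=camera('wrist');save('w5',c['image'])
import pickle;pickle.dump({k:c[k] for k in('image','K','view')},open('w5.pkl','wb'))
print(get_obs()['eef_pos'],proj(c,[.529,-.130,.01]),proj(c,[.5243,-.208,.032]))
```

```text
[0.55146842 0.1392374  0.09490681] [ -69.5238925  1304.51280293] [-857.66802924 3241.77109216]
```

View pics/w5.png

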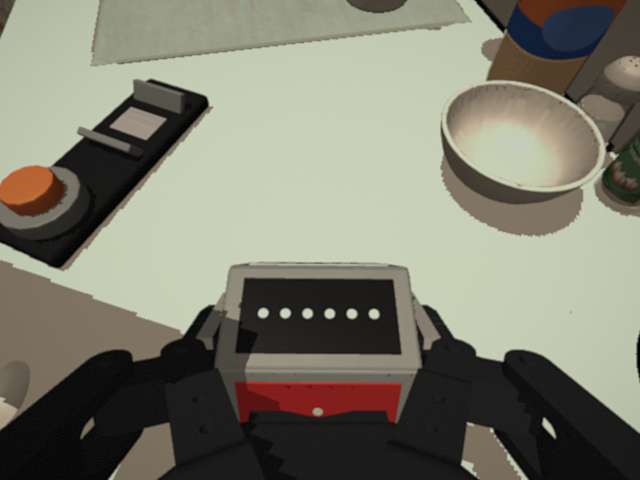

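That view shows the larger look-alike dock on the left at (140, 120), not the target. Red is facing the gripper, as it should before the next turn. I'm carrying the timer past the target dock, turning it red up, and looking back at the trough.

>>> drive_tool(increments=[[[-2, -20, 10], [-5.73, -1.79, 0], 0], [[-2, -23, 10], [-5.73, -1.79, 0], 0], [[-2, -23, 10], [-5.73, -1.79, 0], 0], [[-2, -23, 10], [-5.73, -1.79, 0], 0], [[-2, -23, 10], [-5.73, -1.79, 0], 0], [[-2, -23, 5], [-5.73, -1.79, 0], 0], [[-2, -23, 0], [-5.73, -1.79, 0], 0], [[-2, -23, 0], [-5.73, -1.79, 0], 0]])

```text
clock: 11.28
eef_pos: [0.5345, -0.0405, 0.1498]
tool_rot: [0.589, 0.808, -0.001, 0.002]
ft_force: [-0.9, -0.0, -2.8]
grip_width: 0.0611
grasp_force: 66.0
```

>>> drive_tool(increments=[[[-2, -23, 0], [-5.73, -1.79, 0], 0], [[-2, -23, 0], [-5.73, -1.79, 0], 0], [[-2, -23, 0], [0, 0, -3.4], 0], [[-2, -23, 0], [0, 0, -3.4], 0], [[-1, -23, 0], [0, 0, -3.4], 0], [[-1, -23, 0], [0, 0, -3.4], 0], [[-1, -23, 0], [0, 0, -3.4], 0], [[0, -23, 0], [0, 0, -3.4], 0]])

```text
clock: 11.95
eef_pos: [0.5225, -0.2236, 0.1479]
tool_rot: [0.72, 0.686, -0.076, 0.07]
ft_force: [-0.2, 0.6, -1.8]
grip_width: 0.0615
grasp_force: 65.8
```

>>> drive_tool(increments=[[[0, 0, 0], [0, 0, 0], 0], [[0, 0, 0], [0, 0, 0], 0]])

```text
clock: 12.12
eef_pos: [0.5227, -0.224, 0.1478]
tool_rot: [0.72, 0.687, -0.076, 0.07]
ft_force: [-0.4, 0.8, -2.4]
grip_width: 0.0617
grasp_force: 65.8
```

Run:
```python
from h import *
from scipy.spatial.transform import Rotation as R
o=get_obs();print(o['clock'],o['eef_pos'],R.from_quat(o['tool_rot']).as_matrix().round(3).tolist(),o['joint_pos'])
c=camera('wrist');save('w6',c['image'])
import pickle;pickle.dump({k:c[k] for k in('image','K','view')},open('w6.pkl','wb'))
print(proj(c,[.529,-.130,.01]),proj(c,[.5243,-.208,.032]))
```

```text
12.1167 [ 0.52270782 -0.22404883  0.14782139] [[0.046, 0.999, -0.014], [0.977, -0.048, -0.206], [-0.206, -0.004, -0.979]] [-0.29769765  0.38523199 -0.03327673  1.10414613 -0.2019407   1.31537037]
[321.16563547  51.46542374] [319.40561855 180.60502851]
```

View pics/w6.png

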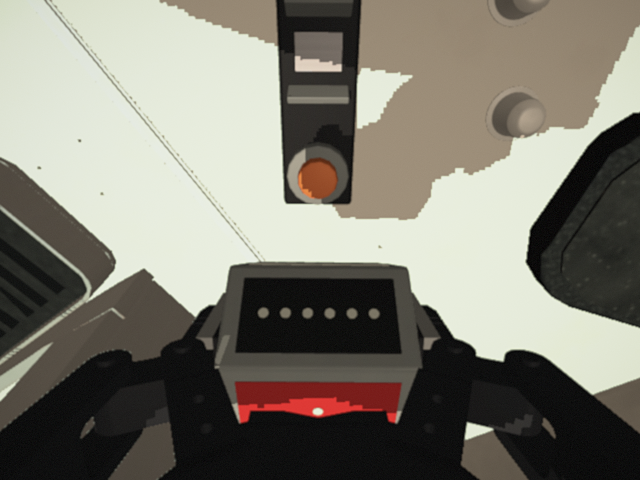

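The trough pad centre is at (319, 52) and the button at (318, 179), within 2 px (about 1 mm) of prediction and aligned with the picture columns. Next I'll locate the held timer relative to the TCP.

Run:
```python
from h import *
import pickle
from scipy.optimize import least_squares
c=pickle.load(open('w6.pkl','rb'))
tcp=np.array([.5227,-.224,.1478]);a=np.array([.999,-.048,0]);n=np.array([.048,.999,0]);z=np.array([0,0,1.])
# dock yaw/pos from pad & button
print(ray(c,319,52,.0105),ray(c,318,179,.032))
# black flat outer corners in picture: TL(231,266) TR(408,266) BL(218,367) BR(419,367)
px=np.array([[231,266],[408,266],[218,367],[419,367]])
def corners(x):
    C=tcp+x[0]*a+x[1]*n+x[2]*z; th=x[3]; out=[]
    for rad in (th-np.pi/6,th+np.pi/6): # angle from n toward z
        for s in(-1,1): out.append(C+s*.031*a+.0346*(np.cos(rad)*n+np.sin(rad)*z))
    return out
f=lambda x:np.ravel([proj(c,p) for p in corners(x)]-px)
r=least_squares(f,[0,0,.018,np.pi/6]);print(r.x[:3].round(4),np.degrees(r.x[3]),r.fun.round(1))
```

```text
[ 0.52761059 -0.13022976  0.0105    ] [ 0.5233956  -0.20681782  0.032     ]
[ 0.0006 -0.0058  0.0131] 32.73755252024538 [ 0.4 -0.6 -1.3 -0.2  0.1  0.1  0.7  0.6]
```

>>> drive_tool(increments=[[[1, 25, 0], [-1.5, 0, 0], 0], [[2, 25, -10], [0, 0, 0], 0], [[1, 25, -20], [0, 0, 0], 0], [[1, 23.5, -20], [0, 0, 0], 0], [[0, 0, -20], [0, 0, 0], 0], [[0, 0, -18], [0, 0, 0], 0], [[0, 0, 0], [0, 0, 0], 0], [[0, 0, 0], [0, 0, 0], 0]])

```text
clock: 12.83
eef_pos: [0.5271, -0.1243, 0.0605]
tool_rot: [0.718, 0.687, -0.086, 0.08]
ft_force: [0.2, 0.4, -1.3]
grip_width: 0.0615
grasp_force: 66.0
```

Run:
```python
from h import *
from scipy.spatial.transform import Rotation as R
o=get_obs();print(o['clock'],o['eef_pos'],R.from_quat(o['tool_rot']).as_matrix().round(3).tolist())
c=camera('scene');a=c['image'][180:350,330:530]
b=camera('wrist')['image']
save('s7',np.vstack([cv2.resize(a,(706,600))])[:, :])
```

```text
12.8333 [ 0.52709249 -0.12429804  0.060499  ] [[0.042, 0.999, -0.014], [0.972, -0.045, -0.233], [-0.233, -0.004, -0.972]]
```

View pics/s7.png

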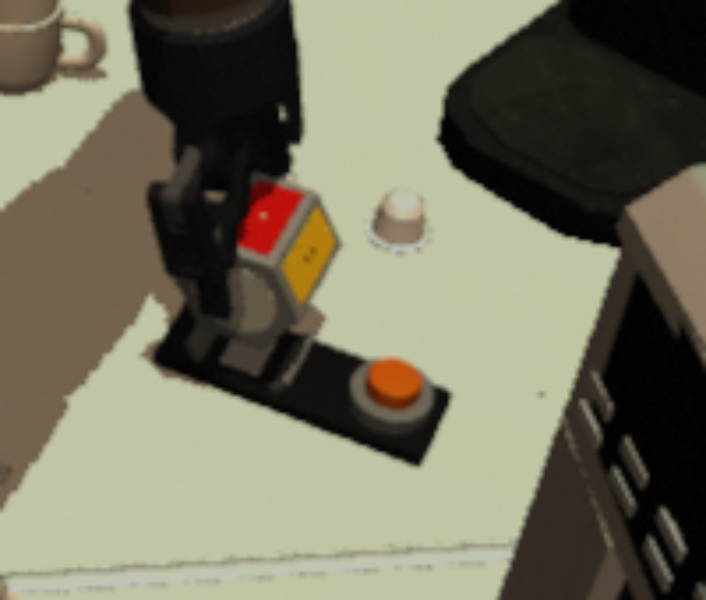

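The scene crop shows red up (1 dot), yellow toward the button, and the timer hovering above the trough between the rails. I'm lowering it with an eye on the force.

>>> drive_tool(increments=[[[0, 0, -12], [0, 0, 0], 0], [[0, 0, -12], [0, 0, 0], 0], [[0, 0, -4], [0, 0, 0], 0], [[0, 0, 0], [0, 0, 0], 0], [[0, 0, 0], [0, 0, 0], 0]])

```text
clock: 13.35
eef_pos: [0.5291, -0.126, 0.0345]
tool_rot: [0.719, 0.685, -0.085, 0.082]
ft_force: [0.2, -0.5, -1.0]
grip_width: 0.0615
grasp_force: 66.0
```

>>> drive_tool(increments=[[[0, 0, -3], [0, 0, 0], 0], [[0, 0, 0], [0, 0, 0], 0], [[0, 0, 0], [0, 0, 0], 0]])

```text
clock: 13.6
eef_pos: [0.5288, -0.1259, 0.0311]
tool_rot: [0.719, 0.685, -0.085, 0.081]
ft_force: [-0.2, -0.9, -2.1]
grip_width: 0.0614
grasp_force: 66.0
```

>>> drive_tool(increments=[[[0, 0, -3], [0, 0, 0], 0], [[0, 0, 0], [0, 0, 0], 0], [[0, 0, 0], [0, 0, 0], 0]])

```text
clock: 13.85
eef_pos: [0.5284, -0.1258, 0.0275]
tool_rot: [0.718, 0.686, -0.085, 0.081]
ft_force: [-0.1, 0.3, -1.8]
grip_width: 0.0618
grasp_force: 66.0
```

>>> drive_tool(increments=[[[0, 0, -2], [0, 0, 0], 0], [[0, 0, 0], [0, 0, 0], 0], [[0, 0, 0], [0, 0, 0], 0]])

```text
clock: 14.1
eef_pos: [0.5284, -0.1258, 0.0255]
tool_rot: [0.718, 0.686, -0.085, 0.081]
ft_force: [-0.3, 0.3, -1.7]
grip_width: 0.0614
grasp_force: 66.0
```

>>> drive_tool(increments=[[[0, 0, -2], [0, 0, 0], 0], [[0, 0, 0], [0, 0, 0], 0], [[0, 0, 0], [0, 0, 0], 0]])

```text
clock: 14.35
eef_pos: [0.5284, -0.1258, 0.0235]
tool_rot: [0.718, 0.686, -0.085, 0.081]
ft_force: [0.0, 0.5, -3.2]
grip_width: 0.0614
grasp_force: 66.0
```

>>> drive_tool(increments=[[[0, 0, -1.5], [0, 0, 0], 0], [[0, 0, 0], [0, 0, 0], 0], [[0, 0, 0], [0, 0, 0], 0]])

```text
clock: 14.6
eef_pos: [0.5287, -0.1259, 0.0228]
tool_rot: [0.718, 0.686, -0.085, 0.081]
ft_force: [-2.3, 1.6, 3.6]
grip_width: 0.0613
grasp_force: 66.6
```

>>> drive_tool(increments=[[[0, 0, -1.5], [0, 0, 0], 0], [[0, 0, 0], [0, 0, 0], 0], [[0, 0, 0], [0, 0, 0], 0]])

```text
clock: 14.85
eef_pos: [0.5287, -0.1259, 0.0227]
tool_rot: [0.718, 0.686, -0.085, 0.082]
ft_force: [-5.8, 1.8, 15.0]
grip_width: 0.0613
grasp_force: 67.9
```

Contact came at the height expected for the trough floor. I'm releasing and backing out along the tool.

>>> drive_tool(increments=[[[0, 0, 1.5], [0, 0, 0], 0], [[0, 0, 0], [0, 0, 0], 1], [[0, 0, 0], [0, 0, 0], 1], [[0, 0, 0], [0, 0, 0], 1], [[0, 0, 0], [0, 0, 0], 1], [[0, 4, 17], [0, 0, 0], 1], [[0, 8, 34], [0, 0, 0], 1], [[0, 9, 38], [0, 0, 0], 1]])

```text
clock: 15.52
eef_pos: [0.5263, -0.1048, 0.1097]
tool_rot: [0.719, 0.685, -0.087, 0.079]
ft_force: [0.3, 0.3, -0.1]
grip_width: 0.0853
grasp_force: 0.0
```

>>> drive_tool(increments=[[[0, 0, 38], [6, 0, 0], 0], [[0, 0, 30], [6, 0, 0], 0], [[0, 0, 0], [1.5, 0, 0], 0], [[0, 0, 0], [0, 0, 0], 0], [[0, 0, 0], [0, 0, 0], 0], [[0, 0, 0], [0, 0, 0], 0]])

```text
clock: 16.02
eef_pos: [0.5273, -0.1044, 0.1774]
tool_rot: [0.723, 0.691, -0.005, -0.005]
ft_force: [-0.3, -0.1, -0.6]
grip_width: 0.0124
grasp_force: 0.0
```

Run:
```python
from h import *
from scipy.spatial.transform import Rotation as R
o=get_obs();print(o['clock'],o['eef_pos'],R.from_quat(o['tool_rot']).as_matrix().round(3).tolist(),o['grip_width'])
c=camera('scene');a=cv2.resize(c['image'][230:330,350:480],(400,308),interpolation=cv2.INTER_CUBIC)
w=camera('wrist');b=cv2.resize(w['image'],(400,300))
print(proj(w,[.5276,-.1302,.07]),proj(w,[.5235,-.207,.032]))
save('s8',np.vstack([a,b[:292]]))
```

```text
16.0167 [ 0.5273468  -0.10439455  0.17740013] [[0.045, 0.999, -0.015], [0.999, -0.045, 0.0], [-0.0, -0.015, -1.0]] 0.01235500528215402
[321.80333699 272.37713356] [320.96099944 338.68574545]
```

View pics/s8.png

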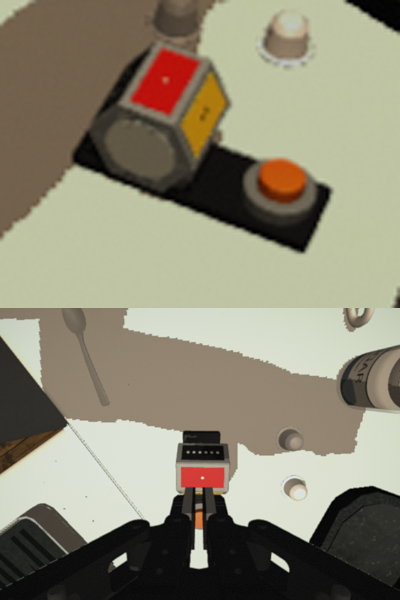

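The timer is seated square in the trough with red up, and its red panel projects within 2 px of where it should be. Now for the button, with the fingers shut.

>>> drive_tool(increments=[[[-1, -26, 0], [0, 0, 0], 0], [[-1, -26, 0], [0, 0, 0], 0], [[-1, -26, 0], [0, 0, 0], 0], [[0, -25, 0], [0, 0, 0], 0], [[0, 0, -40], [0, 0, 0], 0], [[0, 0, -40], [0, 0, 0], 0], [[0, 0, -35], [0, 0, 0], 0], [[0, 0, -10], [0, 0, 0], 0]])

```text
clock: 16.78
eef_pos: [0.5205, -0.2054, 0.0473]
tool_rot: [0.723, 0.691, -0.007, -0.01]
ft_force: [-1.7, -0.5, -0.0]
grip_width: 0.0002
grasp_force: 0.0
```

>>> drive_tool(increments=[[[0, 0, 0], [0, 0, 0], 0], [[0, 0, 0], [0, 0, 0], 0], [[0, 0, 0], [0, 0, 0], 0]])

```text
clock: 17.03
eef_pos: [0.5274, -0.2081, 0.0562]
tool_rot: [0.723, 0.691, -0.003, -0.002]
ft_force: [0.7, 0.2, 0.8]
grip_width: -0.0001
grasp_force: 0.0
```

>>> drive_tool(increments=[[[-3, 0, -10], [0, 0, 0], 0], [[0, 0, -10], [0, 0, 0], 0], [[0, 0, 0], [0, 0, 0], 0], [[0, 0, 0], [0, 0, 0], 0]])

```text
clock: 17.37
eef_pos: [0.5229, -0.2078, 0.0348]
tool_rot: [0.723, 0.691, -0.004, -0.004]
ft_force: [-0.2, 0.1, 0.3]
grip_width: -0.0001
grasp_force: 0.0
```

>>> drive_tool(increments=[[[0, 0, -4], [0, 0, 0], 0], [[0, 0, -3], [0, 0, 0], 0], [[0, 0, 0], [0, 0, 0], 0], [[0, 0, 0], [0, 0, 0], 0]])

```text
clock: 17.7
eef_pos: [0.5237, -0.2082, 0.028]
tool_rot: [0.723, 0.691, -0.003, -0.003]
ft_force: [2.5, -0.3, 4.0]
grip_width: 0.0002
grasp_force: 1.8
```

>>> drive_tool(increments=[[[0, 0, -2], [0, 0, 0], 0], [[0, 0, -1], [0, 0, 0], 0], [[0, 0, 0], [0, 0, 0], 0], [[0, 0, 0], [0, 0, 0], 0]])

```text
clock: 18.03
eef_pos: [0.5238, -0.2082, 0.026]
tool_rot: [0.723, 0.691, -0.003, -0.002]
ft_force: [0.4, 0.6, 11.2]
grip_width: 0.0001
grasp_force: 5.5
```

>>> drive_tool(increments=[[[0, 0, -0.7], [0, 0, 0], 0], [[0, 0, 0], [0, 0, 0], 0], [[0, 0, 0], [0, 0, 0], 0]])

```text
clock: 18.28
eef_pos: [0.5239, -0.2083, 0.0259]
tool_rot: [0.723, 0.691, -0.003, -0.002]
ft_force: [-2.3, 1.2, 14.2]
grip_width: 0.0001
grasp_force: 7.4
```

>>> drive_tool(increments=[[[0, 0, 5], [0, 0, 0], 0], [[0, 0, 20], [0, 0, 0], 0], [[0, 0, 40], [0, 0, 0], 0], [[0, -10, 40], [0, 0, 0], 0], [[0, -30, 30], [0, 0, 0], 0], [[0, -30, 0], [0, 0, 0], 0], [[0, 0, 0], [0, 0, 0], 0], [[0, 0, 0], [0, 0, 0], 0]])

```text
clock: 18.95
eef_pos: [0.5217, -0.2784, 0.1573]
tool_rot: [0.724, 0.69, -0.004, -0.005]
ft_force: [-0.8, 0.0, -0.2]
grip_width: -0.0003
grasp_force: 0.0
```

Run:
```python
from h import *
c=camera('scene');a=cv2.resize(c['image'][200:330,330:500],(680,520),interpolation=cv2.INTER_CUBIC);save('s9',a)
o=get_obs();print(o['clock'],o['eef_pos'],o['ft_force'])
```

```text
19.0 [ 0.52127463 -0.27713729  0.156569  ] [ 0.33524896 -0.00965417  0.13295474]
```

View pics/s9.png

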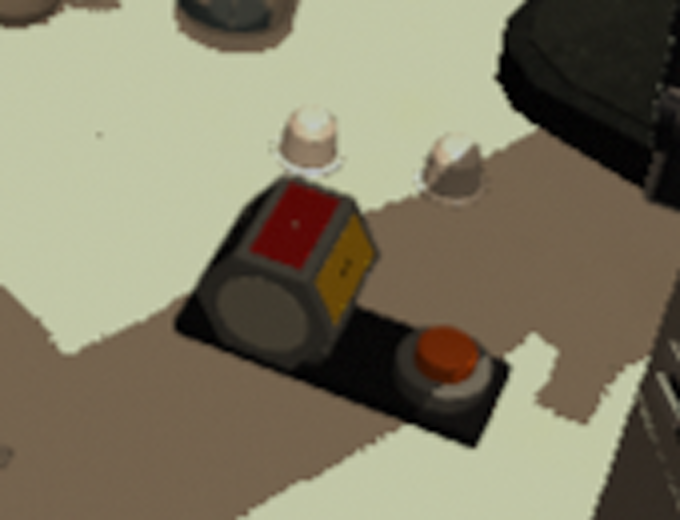

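The timer sits in the trough with red up, the button is back up, and the robot is clear, so I'm handing in.

```bash
python3 -c "from workcell import job_done; print(job_done())"
```

```text
the job is handed in; nothing more can be done
None
```

The timer is seated red up in the smaller dock's trough, the orange button was pressed fully down (14 N at its stop) and released, and the job is handed in at about 19 s; the judge gave no verdict back.

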